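# Coating thickness reading on a sloping console panel

## Task

Take the coating-thickness probe (the taller tool, with the flat-sided handle) straight up out of its spring-catch dock on the tool rail and read the fresh paint of the console with it: set the probe's sprung nose inside the ring pen-marked on the sloping front panel, square to that panel, and press lightly until the nose is pushed about half-way in. Finish holding it there in the gripper, still pressed and still; do not touch the console anywhere else or press hard on it, and leave the torch in its dock and the oil bottle and the sleeve behind the work standing where they are.

Things in the scene. Friction and masses are not known exactly. Their poses are not given: they have to be found in the camera images.
- tool_rail: Fixed stand: steel base 70 x 170 x 8 mm, posts and a mounting rail along y at its back, and in front of that two grey dock blocks 36 x 42 x 40 mm side by side, bores (21.6 mm, vertical, right through) at x = 0, y = +42 and -42 mm, tops 88 mm above the bench. Origin: on the bench midway between the docks; z up, -x front. A tool stands in each dock.
- dock_mouth (a point): Point midway between the two dock bores, level with the dock tops; axes of tool_rail. A spring plunger in each dock's front wall snaps into the tool's groove: a tool lifts straight up against about 10 N (at most 15) over the first 12 mm, then comes freely; its lower end leaves the bore after 70 mm of lift.
- probe: Coating-thickness probe, 162 mm long, about 0.15 kg, upright in either dock, axes then as the tool rail's. Origin: on its axis at the nose face with the nose out (18 mm above the bench as docked); z up the axis. 20 mm steel barrel (0.8 mm play), 30 mm collar at z = 70 to 76 mm resting on the dock top, black flat-sided handle 24 mm (x) by 30 mm (y) at z = 76 to 160 mm.
- probe_grip (a point): Good place to grip the probe: on its axis in the handle, 128 mm above the nose face, 34 mm below the top; axes as probe. Here the handle is 24 mm across x and 30 mm across y.
- probe_tip (a point): Centre of the flat round foot (11 mm diameter) of the probe's sprung nose; moves with the nose; axes as probe, z up the probe.
- probe_nose (a joint): How far the sprung nose is pushed into the probe, m: 0 out, 0.008 fully in. The spring pushes back with 2 N at first, 4 N half-way (0.004) and 6 N fully in.
- torch: Inspection torch in the other dock, to be left alone: same barrel and collar, but a round black handle, 25 mm diameter, whose top is 62 to 65 mm above the dock top (the probe's: 92 mm). Origin on its axis, 70 mm below the collar's underside; z up.
- console: Fixed grey painted steel desk housing, 150 mm wide (y), 130 mm deep (x), 86 mm high at the back with a level top 25 mm deep; its front panel slopes 25 degrees down to a 37 mm high front edge. Origin: centre of its underside; -x front, z up. On the panel: a dark rectangular display cut-out (upper half), two dark 22 mm button holes and the pen-marked ring (lower half).
- spot (a point): Centre of the black pen-marked ring (inside diameter 23 mm) on the sloping panel's surface, right of the two button holes seen from the console's front. z: the panel's outward normal (25 degrees from vertical, leaning to the console's front), x up the slope, y as the console's. In the console's frame it lies at x = -28.8, y = -34, z = 54 mm.
- oil_bottle: Oil bottle, 45 mm diameter, 146 mm high with its spout, standing loose at the back of the bench; not to be disturbed. Origin: centre of its underside.
- sleeve: Plain turned steel sleeve, 36 mm diameter, 49 mm high, standing loose at the back of the bench, the nearer to the robot of the two like it there; not to be disturbed. Origin: centre of its underside.
Not all that is in view belongs to the job. Leave any green look-alike of the probe alone.

How it is judged:
By the outcome, as a careful person would: the job done as asked, in the order asked, and still so for the second after the job is handed in, while the arm keeps its last pose, push and grip.
It also fails if it takes over 35 s, if anything falls off the work surface, if the arm or the gripper's body presses on something with over 40 N, if the wrist force passes 120 N, or if a joint passes its speed limit or range.

## Robot

A 7-joint arm with a two-finger parallel gripper is mounted at the origin on the work surface; the furniture and walls round the work are solid. World frame = base frame: x ahead of the robot, y to its left, z up, the work surface at z = 0. Lengths are in mm, angles in rad, forces in N, time in s.
With the tool pointing down it reaches from about 375 to 925 mm from the base axis. Payload 3.1 kg.
Tool frame: the origin (TCP) lies midway between the tips of the shut fingers; the grasp point (between the pads) lies 19 mm behind it (bot.grip_depth is the distance from the TCP to the grasp point, in mm); z points along the fingers, x is the direction in which the jaws open and shut, and the axes are right-handed (so a half turn about z gives the same grasp; the last joint's range is limited). The gripper opens to 85 mm and grips with 20 to 120 N. Pads are 22 mm wide; open, the fingers measure 114 mm over their backs; the gripper's body (76 mm by 85 mm) begins 54 mm behind the grasp point. The pads swing forward as they close: fully open they stand 13 mm farther back than shut.
Start: joints at [1.185, 0.383, 0.044, 1.598, -0.018, 1.161, -0.05], TCP at [184.518, -623.262, 231.269] pointing down, gripper open.
Joint ranges: [-2.61, 2.61], [-0.41, 2.15], [-1.48, 1.57], [0, 2.5], [-1.57, 4.71], [0.05, 1.97], [-2.85, 2.85]. Speed limits (rad/s): [2.79, 2.79, 3.14, 3.14, 3.14, 3.14, 3.14].

## Interface

Orientations are given as a unit quaternion [w, x, y, z].
In Python, from cell import bot gives the robot as it stands.
- The arm moves only by the tool carry_out, never from a script. Its argument "steps" is a list of rows, each an object with "dr": the turn, a rotation vector about the world's x, y, z in degrees, a list of three; "xyz": the shift along the world's x, y, z in mm, a list of three; "fingers": the opening, from 0 (shut) to 1 (fully open). A call has 1 to 20 rows; each row is the pose to reach, as a shift and turn from the pose measured when the call began; what a row does not reach only later rows make up. A row lasts 1/8 s, in which the tool goes at most 62.5 mm and 10.7 degrees, less where a joint would pass 70% of its speed; a pose out of reach is approached as far as the arm can. A call with a gripper value outside its range is refused whole. The fingers move at their own pace and stop on an object; "force" is the grip in N (left out, the last holds). Time passes only in rows, so rows that repeat a pose let the fingers close. It gives the time, the measured TCP pose, the force and the opening at its end, in the units of the state.
- bot.read_state(): the state, without advancing time (a new reading comes with each control period).
- bot.snapshot(name): name is "scene" or "top"; returns a dict with "image" (420x560x3 uint8, red, green, blue), "vfov" (degrees; the focal length in pixels is half the picture's height over the tangent of half this angle, whatever the lens; pixels are square), "cx", "cy" (the principal point, pixels), "R" (3x3) and "t" (3): a world point X has camera coordinates R X + t. Camera axes: x right, y down, z forward; pixel columns grow to the right and rows downward; lengths in mm; the calibration is good to about 2 mm. A picture is of the moment at which its call begins. There is no depth.
- bot.sign_off(): hands the job in, once; it reports no verdict.
The state is a dict: "time_s": time; "joint_positions": joint angles; "dq": joint speeds; "tau": joint torques, N m; "position": TCP position; "tool_rot": TCP orientation; "wrist_force": force on the tool from outside, world axes, zero at the start; "torque": the same for the moment, N m; "width": finger opening in mm.
Only numpy, scipy, OpenCV 4.12 (cv2) and the standard library are available. Lean on these libraries where they do the work, as an engineer would, in place of code of your own. Each camera call takes 0.05 s, during which the arm holds its last target. There are 200 camera calls.

## Working session

There is one attempt and no reset: what is moved stays moved. The work goes in short steps, Python scripts to look and compute and a tool call to move; the robot and the scene stay as the last step left them, time stands still between calls to the robot, and variables do not carry over. Pictures are saved under pics/ and viewed, about 8 in all and at most 12, crops included, and the job is handed in when it is done.

Besides the shell and the picture viewer there is one more tool, called as a command line: name --argument value ..., lists and objects as JSON in quotes. carry_out: Moves the arm, as the interface text tells. Its arguments: {"type":"object","properties":{"steps":{"type":"array"},"force":{"type":"number"}},"required":["steps"]}

```bash
mkdir -p pics; ls; cat > h.py <<'E'
import numpy as np, cv2
from cell import bot
def snap(n,f):
    s=bot.snapshot(n); cv2.imwrite(f'pics/{f}.png',s['image'][:,:,::-1]); np.savez(f'pics/{f}.npz',**{k:v for k,v in s.items()}); return s
def fl(s): return s['image'].shape[0]/2/np.tan(np.radians(float(s['vfov']))/2)
def ray(s,u,v):
    R=np.array(s['R']);t=np.array(s['t']);f=fl(s)
    d=R.T@np.array([(u-s['cx'])/f,(v-s['cy'])/f,1]); return -R.T@t,d
def onz(s,u,v,z):
    c,d=ray(s,u,v); return c+d*(z-c[2])/d[2]
def proj(s,X):
    p=np.array(s['R'])@np.array(X)+np.array(s['t']); return fl(s)*p[:2]/p[2]+[s['cx'],s['cy']]
def load(f): return dict(np.load(f'pics/{f}.npz'))
E
python3 - <<'E'
from h import *
a=snap('scene','s0');b=snap('top','t0')
for s in(a,b): print({k:np.round(v,3).tolist() for k,v in s.items() if k!='image'})
print(bot.read_state())
E
```

```text
pics
{'vfov': 50.581, 'cx': 280.035, 'cy': 205.088, 'R': [[0.646, -0.764, 0.016], [-0.378, -0.338, -0.862], [0.664, 0.55, -0.507]], 't': [-335.682, 309.872, 535.031]}
{'vfov': 54.23, 'cx': 272.136, 'cy': 209.552, 'R': [[0.0, -1.0, -0.03], [-0.992, 0.004, -0.13], [0.13, 0.03, -0.991]], 't': [37.621, 578.361, 895.207]}
{'time_s': 0.1, 'joint_positions': array([ 1.18518272,  0.38377516,  0.04383349,  1.59947193, -0.01788464,
        1.161217  , -0.04987891]), 'dq': array([ 0.00068006, -0.00179283,  0.0002008 , -0.00576227, -0.00043437,
       -0.00062871, -0.00041567]), 'tau': array([ 2.96103804e-03, -4.34728897e+01,  1.02950033e+00, -2.50453949e+01,
        1.08915952e-02,  5.49923483e-03,  1.80354061e-05]), 'position': array([ 184.24836415, -622.41225436,  229.97311047]), 'tool_rot': array([-6.82823870e-04,  8.01236258e-01, -5.98346825e-01, -1.03454520e-03]), 'wrist_force': array([-0.4052778 ,  0.03763637, -0.30240091]), 'torque': array([ 0.00756168, -0.00865655, -0.01786488]), 'width': 85.19949858815012}
```

View pics/s0.png

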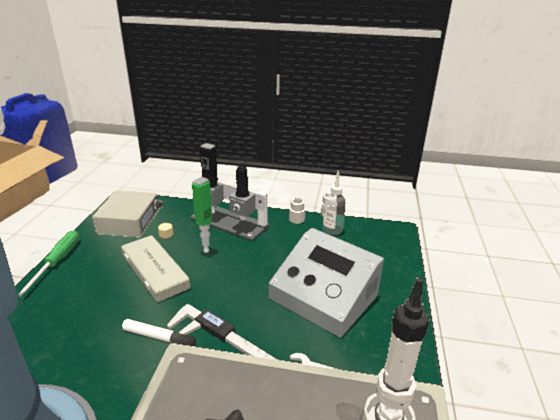

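View pics/t0.png

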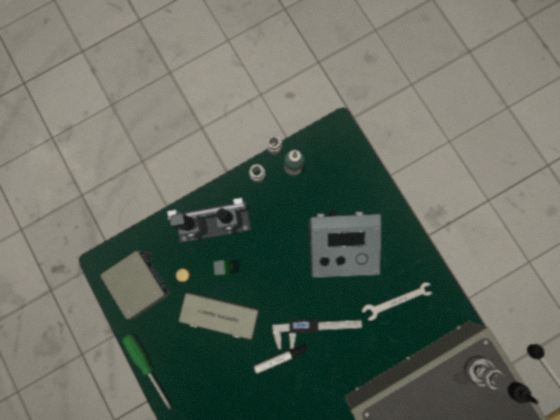

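The scene view shows the following:
- A tall black handle in the left dock at (208,165) and a shorter one in the right dock at (241,183).
- A green look-alike standing at (203,215), outside the rail.
- The console at (328,278), with its ring at (334,290).

In the top view the rail is at (210,220) and the console at (346,247), with its ring at (362,259).

Candidates for the probe are the left dock tool (208,165), the right dock tool (241,183) and the green tool (203,215). I choose the left dock tool, which is the taller black one, and will check it in a crop.

```bash
python3 - <<'E'
from h import *
a=load('s0')['image'][:,:,::-1];b=load('t0')['image'][:,:,::-1]
def c(i,x,y,w,h): return cv2.resize(i[y:y+h,x:x+w],(400,300),interpolation=cv2.INTER_CUBIC)
m=np.vstack([np.hstack([c(a,180,135,100,75*1),c(a,265,225,120,90)+0]),np.hstack([c(b,160,185,100,75),c(b,300,205,100,75)])])
m=cv2.convertScaleAbs(m,alpha=1.6,beta=10)
cv2.imwrite('pics/crop.png',m)
E
```

```text
(no output)
```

View pics/crop.png

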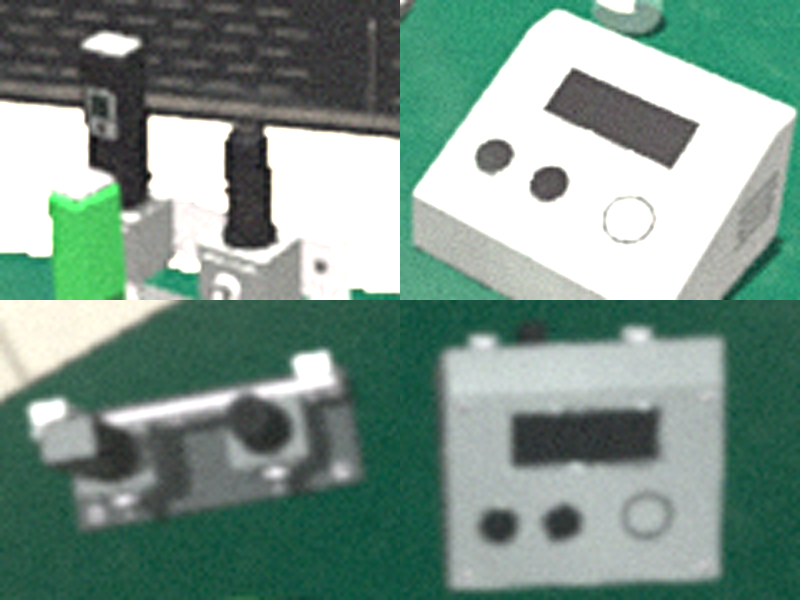

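```bash
cat >> h.py <<'E'
def tri(*o):
    A=np.zeros((3,3));b=np.zeros(3)
    for s,u,v in o:
        c,d=ray(s,u,v); d=d/np.linalg.norm(d);P=np.eye(3)-np.outer(d,d);A+=P;b+=P@c
    X=np.linalg.solve(A,b); return X,[np.round(proj(s,X)-[u,v],1) for s,u,v in o]
E
python3 - <<'E'
from h import *
a=load('s0');b=load('t0')
T=lambda x,y:(160+x/4,185+(y-300)/4); C=lambda x,y:(300+(x-400)/4,205+(y-300)/4); S=lambda x,y:(180+x/4,135+y/4); K=lambda x,y:(265+(x-400)/3.3333,225+y/3.3333)
print('cap',tri((a,*S(112,44)),(b,*T(67,435))), onz(a,*S(112,44),180),onz(b,*T(67,435),180))
print('ring',tri((a,*K(629,219)),(b,*C(648,516))),onz(a,*K(629,219),54),onz(b,*C(648,516),54))
p,q=onz(b,*T(82,527),8),onz(b,*T(362,478),8);print('rail front',p,q,np.degrees(np.arctan2(*(p-q)[[0,1]]))) 
def yaw(p,q): d=p-q; return np.degrees(np.arctan2(-d[0],d[1]))
print('yaw rail',yaw(p,q))
for n,P,Q,z in[('front',(450,589),(721,580),37),('back',(442,348),(722,340),86),('edge2',(445,400),(722,392),86)]:
    p,q=onz(b,*C(*P),z),onz(b,*C(*Q),z);print(n,p,q,np.linalg.norm(p-q),yaw(p,q))
print('holes', [tri((a,*K(*k)),(b,*C(*c)))  for k,c in [((494,156),(498,525)),((549,184),(562,522))]])
print('posts',onz(b,*T(50,415),120),onz(b,*T(312,362),120))
E
```

```text
cap (array([542.2324045 , 217.95913856, 178.64570373]), [array([0.3, 0. ]), array([-0.2,  0.2])]) [539.77821326 216.03743209 180.        ] [542.54109031 217.15551921 180.        ]
ring (array([ 466.23910369, -160.03977467,   55.02837996]), [array([ 0.3, -0. ]), array([-0.2,  0.1])]) [ 466.93677253 -159.14123086   54.        ] [ 466.5125464  -160.57867703   54.        ]
rail front [507.09508046 252.31428217   8.        ] [535.50695695  88.22147436   8.        ] -9.823096921068856
yaw rail 9.823096921068856
front [426.37419116 -53.15942507  37.        ] [ 431.494385   -202.95659978   37.        ] 149.8846554417567 1.957655935001273
back [555.73864972 -47.16931199  86.        ] [ 559.59083634 -196.54124814   86.        ] 149.42160034071077 1.4772863577040414
edge2 [527.75938515 -48.43971641  86.        ] [ 531.72295199 -195.60048912   86.        ] 147.214139562388 1.5428076271268907
holes [(array([461.46093133, -78.55138589,  53.69113999]), [array([ 0.1, -0. ]), array([-0.1,  0.1])]), (array([ 462.98432388, -113.42295595,   53.35141513]), [array([ 0.2, -0. ]), array([-0.1,  0.1])])]
posts [559.60935079 242.35147785 120.        ] [587.00913862 105.51700814 120.        ]
```

```bash
python3 - <<'E'
from h import *
from scipy.spatial.transform import Rotation as Ro
a=load('s0');b=load('t0')
for s in(a,b): print(-s['R'].T@s['t'], proj(s,[184,-622,230]),proj(s,[184,-622,400]))
print('tray',[onz(b,*p,z).round() for p in[(345,400),(480,322)] for z in(0,100)])
print('obj tall',tri((a,418,285),(b,520,393)),tri((a,418,285),(b,541,350)), tri((a,400,380),(b,485,375)))
st=bot.read_state();w,x,y,z=st['tool_rot'];R=Ro.from_quat([x,y,z,w])
print(R.as_matrix().round(3))
R1=Ro.from_euler('z',1.7,degrees=True)*Ro.from_euler('y',-25,degrees=True)
des=R1.as_matrix()@np.array([[0,-1,0],[-1,0,0],[0,0,-1.]])
print('console rotvec',np.degrees((Ro.from_matrix(des)*R.inv()).as_rotvec()),'n',R1.as_matrix()[:,2])
E
```

```text
[ -21.17754722 -445.80012319  543.85196059] [866.63588939 770.76863318] [1328.50455697  625.01412433]
[457.0797635    9.08964408 963.48773046] [669.91934414 431.33909977] [798.69846212 487.47259419]
tray [array([ 156., -124.,    0.]), array([ 187., -111.,  100.]), array([ 326., -431.,    0.]), array([ 340., -386.,  100.])]
obj tall (array([ 265.46864449, -350.04366486,  303.73349092]), [array([-6.4,  0.7]), array([ 3.2, -1.4])]) (array([ 311.4514034 , -364.57682366,  289.6814107 ]), [array([29.4, -5.8]), array([-15.8,   7.8])]) (array([ 263.19308865, -352.6395978 ,  190.81596025]), [array([-6.9,  0.3]), array([ 3.2, -1.7])])
[[ 0.284 -0.959 -0.001]
 [-0.959 -0.284  0.002]
 [-0.002  0.    -1.   ]]
console rotvec [  3.82729641 -24.7838714  -14.59150208] n [-0.42243225 -0.0125375   0.90630779]
```

carry_out --steps '[{"xyz":[0,0,50],"dr":[0,0,0],"fingers":1},{"xyz":[0,0,100],"dr":[0,0,0],"fingers":1},{"xyz":[0,0,150],"dr":[0,0,0],"fingers":1},{"xyz":[0,0,200],"dr":[0,0,0],"fingers":1},{"xyz":[55,40,200],"dr":[0,0,0],"fingers":1},{"xyz":[105,80,200],"dr":[0,0,0],"fingers":1},{"xyz":[155,115,200],"dr":[0,0,0],"fingers":1},{"xyz":[200,155,200],"dr":[0,0,0],"fingers":1},{"xyz":[235,205,200],"dr":[0.5,-3.5,-2],"fingers":1},{"xyz":[265,255,200],"dr":[1,-7,-4],"fingers":1},{"xyz":[290,310,200],"dr":[1.6,-10.6,-6.2],"fingers":1},{"xyz":[300,365,200],"dr":[2.2,-14.2,-8.3],"fingers":1},{"xyz":[300,420,190],"dr":[2.7,-17.7,-10.4],"fingers":1},{"xyz":[285,455,150],"dr":[3.3,-21.3,-12.5],"fingers":1},{"xyz":[260,460,100],"dr":[3.8,-24.8,-14.6],"fingers":1},{"xyz":[230,460,50],"dr":[3.8,-24.8,-14.6],"fingers":1},{"xyz":[204,460,-8],"dr":[3.8,-24.8,-14.6],"fingers":1},{"xyz":[204,460,-8],"dr":[3.8,-24.8,-14.6],"fingers":1}]'

```text
time_s: 2.35
position: [378.3, -158.1, 211.6]
tool_rot: [-0.152, 0.701, -0.683, 0.141]
wrist_force: [-0.9, -0.3, -0.5]
width: 85.4
```

```bash
cat >> h.py <<'E'
from scipy.spatial.transform import Rotation as Ro
def rot(): 
    w,x,y,z=bot.read_state()['tool_rot']; return Ro.from_quat([x,y,z,w])
def des(yaw,tilt):
    R1=Ro.from_euler('z',yaw,degrees=True)*Ro.from_euler('y',-tilt,degrees=True)
    return Ro.from_matrix(R1.as_matrix()@np.array([[0,-1,0],[-1,0,0],[0,0,-1.]]))
def rv(yaw,tilt): return np.degrees((des(yaw,tilt)*rot().inv()).as_rotvec()).round(2)
E
python3 - <<'E'
from h import *
s=bot.read_state();print(s['joint_positions'].round(3),s['dq'].round(3),s['position'],rv(1.7,25),rv(9.8,0))
E
```

```text
[ 0.678 -0.274 -0.198  2.396 -0.416  0.689 -0.787] [-0.002 -0.003 -0.018 -0.215 -0.024 -0.051 -0.007] [ 378.32419743 -158.07774209  211.58443872] [-0.59 -1.08  0.08] [-2.99 23.78  8.19]
```

carry_out --steps '[{"xyz":[20,-3,-20],"dr":[-0.6,-1.1,0],"fingers":1},{"xyz":[44,-3,-62],"dr":[-0.6,-1.1,0],"fingers":1},{"xyz":[44,-3,-62],"dr":[-0.6,-1.1,0],"fingers":1},{"xyz":[44,-3,-62],"dr":[-0.6,-1.1,0],"fingers":1}]'

```text
time_s: 2.85
position: [424.3, -161.7, 151.6]
tool_rot: [-0.156, 0.7, -0.68, 0.152]
wrist_force: [-0.5, 0.3, -0.3]
width: 85.2
```

```bash
python3 - <<'E'
from h import *
s=bot.read_state();print(s['time_s'],s['joint_positions'].round(3),s['dq'].round(3),s['position'],rv(1.7,25),rv(9.8,0))
E
```

```text
2.85 [ 0.639 -0.075 -0.232  2.397 -0.458  0.455 -0.762] [ 0.005 -0.04   0.009  0.006 -0.002 -0.007  0.002] [ 424.28906645 -161.71853698  151.63759141] [0.06 0.18 0.07] [-2.44 25.08  8.02]
```

carry_out --steps '[{"xyz":[0,10,40],"dr":[0,3,1],"fingers":1},{"xyz":[10,40,90],"dr":[-0.5,7,2],"fingers":1},{"xyz":[25,90,120],"dr":[-1,11,3.5],"fingers":1},{"xyz":[40,145,120],"dr":[-1.5,15,5],"fingers":1},{"xyz":[55,200,120],"dr":[-2,19,6],"fingers":1},{"xyz":[75,255,120],"dr":[-2.4,22,7],"fingers":1},{"xyz":[95,310,110],"dr":[-2.4,25,8],"fingers":1},{"xyz":[110,355,100],"dr":[-2.4,25,8],"fingers":1},{"xyz":[118,379,85],"dr":[-2.4,25,8],"fingers":1},{"xyz":[118,379,70],"dr":[-2.4,25,8],"fingers":1},{"xyz":[118,379,70],"dr":[-2.4,25,8],"fingers":1}]'

```text
time_s: 4.22
position: [542.1, 214.9, 221.6]
tool_rot: [0.0, 0.764, -0.645, 0.001]
wrist_force: [-0.4, -0.1, 0.6]
width: 85.4
```

```bash
python3 - <<'E'
from h import *
s=bot.read_state();print(s['time_s'],s['joint_positions'].round(3),s['position'],rv(9.8,0))
a=snap('scene','s1');b=snap('top','t1')
def c(s,x,y,w,h): return cv2.resize(s['image'][y:y+h,x:x+w,::-1],(400,450),interpolation=cv2.INTER_CUBIC)
m=cv2.convertScaleAbs(np.hstack([c(a,160,90,133,150),c(b,140,165,107,120)]),alpha=1.5,beta=10)
cv2.imwrite('pics/c1.png',m)
p=s['position'];print(proj(a,p),proj(b,p))
E
```

```text
4.225 [ 0.178  0.364 -0.76   1.743  0.275  1.145 -2.067] [542.11065576 214.87550734 221.63514092] [0.13 0.06 0.15]
[207.90325765 126.72615591] [172.06934535 216.53530106]
```

View pics/c1.png

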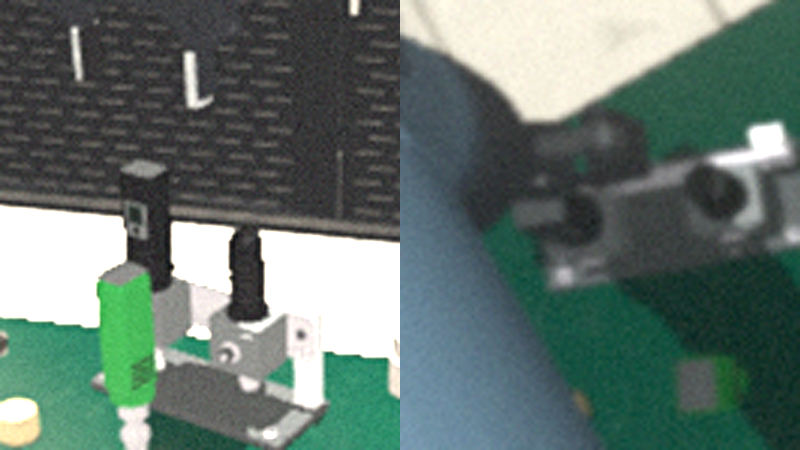

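The tall flat-sided handle, with its grey cap at crop (145,168), is under the open jaws at (75,55) and (193,80). The green tool stands well clear in front, so I'm descending and gripping.

carry_out --steps '[{"xyz":[0,2,-20],"dr":[0,0,0],"fingers":1},{"xyz":[0,2,-50],"dr":[0,0,0],"fingers":1},{"xyz":[0,2,-80],"dr":[0,0,0],"fingers":1},{"xyz":[0,2,-94],"dr":[0,0,0],"fingers":1},{"xyz":[0,2,-94],"dr":[0,0,0],"fingers":1},{"xyz":[0,2,-94],"dr":[0,0,0],"fingers":0.6},{"xyz":[0,2,-94],"dr":[0,0,0],"fingers":0.2},{"xyz":[0,2,-94],"dr":[0,0,0],"fingers":0.2},{"xyz":[0,2,-94],"dr":[0,0,0],"fingers":0.2},{"xyz":[0,2,-94],"dr":[0,0,0],"fingers":0.2}]' --force 70

```text
time_s: 5.58
position: [543.5, 218.0, 129.6]
tool_rot: [-0.002, 0.764, -0.645, 0.002]
wrist_force: [-0.4, 1.5, 3.1]
width: 29.4
```

```bash
python3 - <<'E'
from h import *
s=bot.read_state();print(s['time_s'],s['joint_positions'].round(3),s['position'],rv(9.8,0),s['wrist_force'],s['torque'],s['width'])
E
```

```text
5.575 [ 0.129  0.473 -0.715  1.817  0.369  0.984 -2.142] [543.51674959 217.99155227 129.60199817] [-0.02  0.27  0.19] [-0.44482734  1.49880851  3.06298588] [ 0.33955456  0.06275404 -0.01880911] 29.39100305342463
```

carry_out --steps '[{"xyz":[0,0,5],"dr":[0,0,0],"fingers":0.2},{"xyz":[0,0,10],"dr":[0,0,0],"fingers":0.2},{"xyz":[0,0,15],"dr":[0,0,0],"fingers":0.2},{"xyz":[0,0,22],"dr":[0,0,0],"fingers":0.2},{"xyz":[0,0,35],"dr":[0,0,0],"fingers":0.2},{"xyz":[0,0,55],"dr":[0,0,0],"fingers":0.2},{"xyz":[0,0,75],"dr":[0,0,0],"fingers":0.2},{"xyz":[0,0,100],"dr":[0,0,0],"fingers":0.2},{"xyz":[0,0,130],"dr":[0,0,0],"fingers":0.2},{"xyz":[0,0,150],"dr":[0,0,0],"fingers":0.2},{"xyz":[0,0,150],"dr":[0,0,0],"fingers":0.2}]'

```text
time_s: 6.95
position: [544.7, 218.7, 282.3]
tool_rot: [-0.004, 0.764, -0.645, 0.003]
wrist_force: [-0.2, 0.4, -2.5]
width: 29.2
```

```bash
python3 - <<'E'
from h import *
s=bot.read_state();print(s['time_s'],s['position'],rv(9.8,0),rv(1.7,25),s['wrist_force'],s['torque'],s['width'])
a=snap('scene','s2');
p=s['position'];T=rot().as_matrix()
# probe expected tip/top
print(proj(a,p+T[:,2]*(128-19)),proj(a,p-T[:,2]*(34+19)),proj(a,p))
cv2.imwrite('pics/c2.png',cv2.resize(a['image'][40:260,130:310,::-1],None,fx=2.7,fy=2.7,interpolation=cv2.INTER_CUBIC))
E
```

```text
6.95 [544.67492156 218.71363479 282.32322668] [-0.09  0.54  0.19] [  2.41 -24.36  -7.79] [-0.18223438  0.35234194 -2.48281655] [ 0.00798692  0.02341205 -0.07237084] 29.214789744901935
[209.34086439 147.84953468] [203.50613782  69.16165798] [205.53681619  96.54764884]
```

View pics/c2.png

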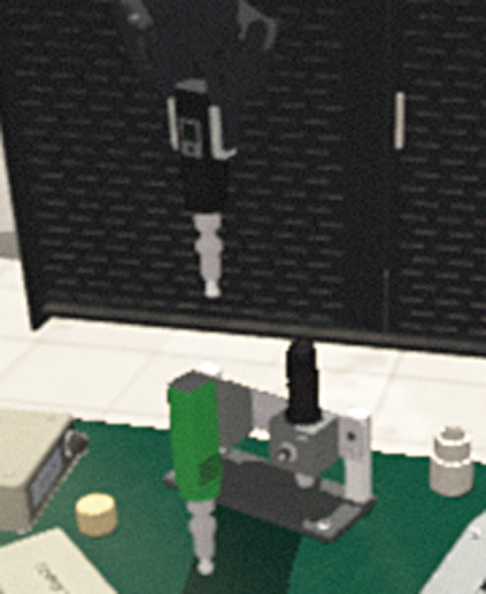

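The probe is out of the dock, hanging straight in the jaws with its nose at crop (212,294), within about 1 px of the prediction. The torch, at (302,380), is still docked. Next I carry it to a hover over the ring.

carry_out --steps '[{"xyz":[-10,-10,25],"dr":[0,0,0],"fingers":0.2},{"xyz":[-25,-50,40],"dr":[0,0,0],"fingers":0.2},{"xyz":[-42,-100,40],"dr":[0.2,-2.4,-0.8],"fingers":0.2},{"xyz":[-60,-150,40],"dr":[0.6,-6,-2],"fingers":0.2},{"xyz":[-80,-205,40],"dr":[1,-10,-3.2],"fingers":0.2},{"xyz":[-100,-260,30],"dr":[1.4,-14,-4.5],"fingers":0.2},{"xyz":[-115,-310,15],"dr":[1.8,-18,-5.8],"fingers":0.2},{"xyz":[-130,-350,-5],"dr":[2.1,-21.5,-6.9],"fingers":0.2},{"xyz":[-138,-375,-30],"dr":[2.4,-24.4,-7.8],"fingers":0.2},{"xyz":[-138,-380,-60],"dr":[2.4,-24.4,-7.8],"fingers":0.2},{"xyz":[-138,-380,-85],"dr":[2.4,-24.4,-7.8],"fingers":0.2},{"xyz":[-138,-380,-100],"dr":[2.4,-24.4,-7.8],"fingers":0.2},{"xyz":[-138,-380,-100],"dr":[2.4,-24.4,-7.8],"fingers":0.2},{"xyz":[-138,-380,-100],"dr":[2.4,-24.4,-7.8],"fingers":0.2}]'

```text
time_s: 8.75
position: [405.6, -161.8, 180.3]
tool_rot: [-0.154, 0.701, -0.68, 0.15]
wrist_force: [0.9, 0.1, -1.3]
width: 29.3
```

```bash
python3 - <<'E'
from h import *
s=bot.read_state();print(s['time_s'],s['position'],rv(1.7,25),s['wrist_force'],s['torque'],s['width'])
a=snap('scene','s3');b=snap('top','t3')
p=s['position'];T=rot().as_matrix();tip=p+T[:,2]*111.6
print('tip',tip,proj(a,tip),proj(b,tip),'ring',proj(a,[466.4,-160,54.5]),proj(b,[466.4,-160,54.5]))
A=cv2.resize(a['image'][190:315,265:390,::-1],(500,500),interpolation=cv2.INTER_CUBIC);B=cv2.resize(b['image'][210:285,310:385,::-1],(300,300),interpolation=cv2.INTER_CUBIC)
m=np.zeros((500,800,3),np.uint8);m[:,:500]=A;m[:300,500:]=B
cv2.imwrite('pics/c3.png',m)
E
```

```text
8.75 [ 405.5731925  -161.79942171  180.33794391] [ 0.04 -0.18  0.02] [ 0.87603491  0.1124686  -1.26726544] [-0.04487017  0.58679924  0.0096331 ] 29.262629875486446
tip [ 452.57458278 -160.59091264   79.12545053] [330.57894396 283.60373066] [364.40773505 265.4873952 ] ring [333.97393572 290.8659007 ] [361.77813573 259.04942722]
```

View pics/c3.png

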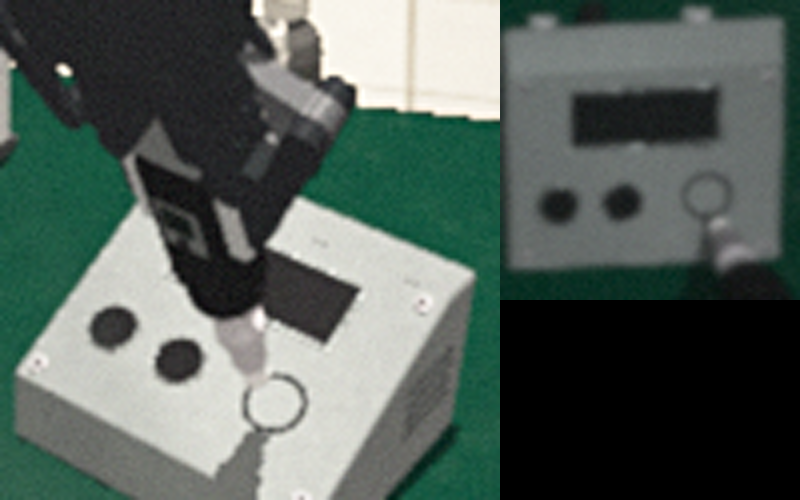

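The tip is at scene crop (258,382) and top crop (717,222), with the ring at (275,402) and (707,195). Both agree with the model to about 1 px. About 28 mm remains along the normal, plus a 2 mm shift upslope.

carry_out --steps '[{"xyz":[4,0.4,-4],"dr":[0,-0.2,0],"fingers":0.2},{"xyz":[7,0.8,-10],"dr":[0,-0.2,0],"fingers":0.2},{"xyz":[11.2,0.9,-19],"dr":[0,-0.2,0],"fingers":0.2},{"xyz":[11.2,0.9,-19],"dr":[0,-0.2,0],"fingers":0.2},{"xyz":[11.2,0.9,-19],"dr":[0,-0.2,0],"fingers":0.2}]'

```text
time_s: 9.48
position: [417.3, -161.2, 161.9]
tool_rot: [-0.155, 0.7, -0.68, 0.152]
wrist_force: [-0.1, 0.4, -1.5]
width: 29.3
```

```bash
cat > st.py <<'E'
from h import *
s=bot.read_state();p=s['position'];T=rot().as_matrix();tip=p+T[:,2]*111.6
n=des(1.7,25).as_matrix()[:,2]*-1; xs=np.cross([-.0297,.99956,0],n); r=tip-np.array([466.4,-160,54.5])
print(s['time_s'],p.round(2),'rv',rv(1.7,25),'F',s['wrist_force'].round(2),'Fn',(s['wrist_force']@n).round(2),'gap n %.2f slope %.2f y %.2f'%(r@n,r@xs,r[1]),s['width'].round(2))
E
python3 st.py
```

```text
Traceback (most recent call last):
  File "st.py", line 4, in <module>
    print(s['time_s'],p.round(2),'rv',rv(1.7,25),'F',s['wrist_force'].round(2),'Fn',(s['wrist_force']@n).round(2),'gap n %.2f slope %.2f y %.2f'%(r@n,r@xs,r[1]),s['width'].round(2))
                                                                                                                                                                 ^^^^^^^^^^^^^^^^
AttributeError: 'float' object has no attribute 'round'
```

```bash
sed -i "s/,s\['width'\].round(2)/,s['width']/" st.py; python3 st.py;python3 st.py
```

```text
9.475 [ 417.31 -161.15  161.88] rv [0.07 0.08 0.03] F [-0.15  0.44 -1.51] Fn -1.31 gap n 6.47 slope 1.04 y 0.11 29.313036528652027
9.475 [ 417.31 -161.15  161.88] rv [0.07 0.08 0.03] F [-0.15  0.44 -1.51] Fn -1.31 gap n 6.47 slope 1.04 y 0.11 29.313036528652027
```

carry_out --steps '[{"xyz":[0.5,0,-1.7],"dr":[0,0,0],"fingers":0.2},{"xyz":[1,0,-3.4],"dr":[0,0,0],"fingers":0.2},{"xyz":[1,0,-3.4],"dr":[0,0,0],"fingers":0.2},{"xyz":[1,0,-3.4],"dr":[0,0,0],"fingers":0.2}]'

```text
time_s: 9.98
position: [418.3, -161.2, 158.6]
tool_rot: [-0.155, 0.7, -0.68, 0.152]
wrist_force: [-0.5, 1.7, -2.2]
width: 29.0
```

```bash
python3 st.py
```

```text
9.975 [ 418.35 -161.16  158.55] rv [0.07 0.09 0.03] F [-0.5   1.69 -2.17] Fn -1.77 gap n 3.02 slope 0.59 y 0.09 29.029309837504357
```

Not in contact yet. I'm continuing in 1 mm steps.

carry_out --steps '[{"xyz":[0.4,0,-0.9],"dr":[0,0,0],"fingers":0.2},{"xyz":[0.4,0,-0.9],"dr":[0,0,0],"fingers":0.2}]'

```text
time_s: 10.22
position: [418.8, -161.2, 157.6]
tool_rot: [-0.155, 0.7, -0.68, 0.152]
wrist_force: [-0.7, 0.4, -1.7]
width: 29.0
```

```bash
python3 st.py
```

```text
10.225 [ 418.77 -161.16  157.65] rv [0.07 0.09 0.02] F [-0.73  0.37 -1.73] Fn -1.26 gap n 2.02 slope 0.59 y 0.09 29.021362401378195
```

carry_out --steps '[{"xyz":[0.4,0,-0.9],"dr":[0,0,0],"fingers":0.2},{"xyz":[0.4,0,-0.9],"dr":[0,0,0],"fingers":0.2}]'

```text
time_s: 10.48
position: [419.1, -161.1, 156.6]
tool_rot: [-0.155, 0.7, -0.68, 0.152]
wrist_force: [0.0, 0.1, -1.9]
width: 29.1
```

```bash
python3 st.py
```

```text
10.475 [ 419.09 -161.12  156.6 ] rv [0.07 0.08 0.02] F [ 0.04  0.11 -1.87] Fn -1.71 gap n 0.94 slope 0.41 y 0.15 29.111559680046664
```

carry_out --steps '[{"xyz":[0.4,0,-0.9],"dr":[0,0,0],"fingers":0.2},{"xyz":[0.4,0,-0.9],"dr":[0,0,0],"fingers":0.2}]'

```text
time_s: 10.72
position: [419.5, -161.1, 155.6]
tool_rot: [-0.155, 0.7, -0.68, 0.152]
wrist_force: [-0.4, -0.4, -1.6]
width: 29.5
```

```bash
python3 st.py
```

```text
10.725 [ 419.47 -161.08  155.63] rv [0.06 0.07 0.02] F [-0.43 -0.39 -1.65] Fn -1.31 gap n -0.10 slope 0.33 y 0.19 29.50697213561001
```

carry_out --steps '[{"xyz":[0.4,0,-0.9],"dr":[0,0,0],"fingers":0.2},{"xyz":[0.4,0,-0.9],"dr":[0,0,0],"fingers":0.2}]'

```text
time_s: 10.98
position: [419.9, -161.1, 154.7]
tool_rot: [-0.155, 0.7, -0.68, 0.152]
wrist_force: [-0.3, 0.4, -1.4]
width: 29.0
```

```bash
python3 st.py
```

```text
10.975 [ 419.92 -161.11  154.74] rv [0.06 0.07 0.02] F [-0.26  0.43 -1.4 ] Fn -1.16 gap n -1.11 slope 0.37 y 0.16 28.988763763587706
```

carry_out --steps '[{"xyz":[0.4,0,-0.9],"dr":[0,0,0],"fingers":0.2},{"xyz":[0.4,0,-0.9],"dr":[0,0,0],"fingers":0.2}]'

```text
time_s: 11.22
position: [420.4, -161.1, 153.9]
tool_rot: [-0.155, 0.7, -0.68, 0.152]
wrist_force: [-0.8, 0.4, 1.0]
width: 29.3
```

```bash
python3 st.py
```

```text
11.225 [ 420.4  -161.11  153.94] rv [0.06 0.08 0.02] F [-0.85  0.36  0.99] Fn 1.25 gap n -2.03 slope 0.47 y 0.18 29.28982337374021
```

carry_out --steps '[{"xyz":[0.4,0,-0.9],"dr":[0,0,0],"fingers":0.2},{"xyz":[0.4,0,-0.9],"dr":[0,0,0],"fingers":0.2}]'

```text
time_s: 11.48
position: [420.8, -161.1, 153.0]
tool_rot: [-0.155, 0.7, -0.68, 0.152]
wrist_force: [-1.4, -0.0, 1.2]
width: 29.3
```

```bash
python3 st.py
```

```text
11.475 [ 420.79 -161.08  153.02] rv [0.05 0.07 0.02] F [-1.45 -0.02  1.25] Fn 1.74 gap n -3.02 slope 0.43 y 0.21 29.3444175130411
```

carry_out --steps '[{"xyz":[0.5,0,-1.1],"dr":[0,0,0],"fingers":0.2},{"xyz":[1.0,0,-2.1],"dr":[0,0,0],"fingers":0.2},{"xyz":[1.0,0,-2.1],"dr":[0,0,0],"fingers":0.2},{"xyz":[1.0,0,-2.1],"dr":[0,0,0],"fingers":0.2}]'

```text
time_s: 11.98
position: [421.8, -161.1, 151.0]
tool_rot: [-0.155, 0.7, -0.68, 0.152]
wrist_force: [-2.3, 0.4, 1.5]
width: 29.3
```

```bash
python3 - <<'E'
import runpy
for k in range(4):
    runpy.run_path('st.py')
    from h import *
    if k==0: a=snap('scene','s4');b=snap('top','t4')
    elif k<3: bot.snapshot('top')
A=cv2.resize(a['image'][240:315,295:370,::-1],(500,500),interpolation=cv2.INTER_CUBIC);B=cv2.resize(b['image'][235:285,335:385,::-1],(300,300),interpolation=cv2.INTER_CUBIC)
m=np.zeros((500,800,3),np.uint8);m[:,:500]=A;m[:300,500:]=B
cv2.imwrite('pics/c4.png',m)
E
```

```text
11.975 [ 421.81 -161.07  150.96] rv [0.05 0.07 0.01] F [-2.34  0.44  1.45] Fn 2.3 gap n -5.33 slope 0.49 y 0.23 29.294648798813153
12.075 [ 421.84 -161.09  151.  ] rv [0.05 0.08 0.02] F [-2.68 -0.14  2.31] Fn 3.23 gap n -5.30 slope 0.54 y 0.20 29.13159954369985
12.125 [ 421.79 -161.06  150.95] rv [0.05 0.07 0.01] F [-2.25  0.16  2.16] Fn 2.9 gap n -5.33 slope 0.47 y 0.24 28.86834819053212
12.175 [ 421.8  -161.05  150.97] rv [0.05 0.08 0.01] F [-2.12  0.74  2.32] Fn 2.99 gap n -5.31 slope 0.48 y 0.25 29.118328558145176
```

View pics/c4.png

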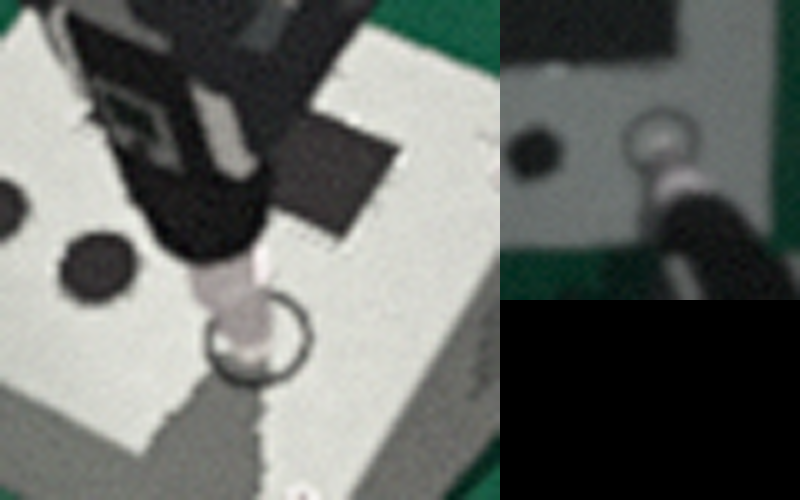

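The foot stands inside the ring: foot about (250,348), ring centre (260,338), ring radius about 50 crop px. That leaves about 3 mm of clearance at the tightest place. The normal force rose about 4.3 N and the press from first contact is about 4 mm, which is half-way.

```bash
python3 - <<'E'
from h import *
a=load('s0')['image'].astype(int);c=load('s4')['image'].astype(int)
for n,(x0,y0,x1,y1) in {'torch':(228,160,256,205),'bottle':(318,165,348,236),'sleeve':(286,194,310,226)}.items():
    print(n,np.abs(a-c)[y0:y1,x0:x1].mean().round(1))
s=bot.read_state();print(abs(s['dq']).max(),s['wrist_force'])
print(bot.sign_off())
E
```

```text
torch 2.9
bottle 68.7
sleeve 117.3
0.0013661567587419834 [-2.1171155   0.74098005  2.31707348]
the job is handed in; nothing more can be done
None
```

The probe is out of its dock and pressed into the marked ring, square to the panel, and the job is handed in at about 12 s. I gripped it at 70 N, lifted it straight up and carried it over the console. From there I stepped it in along the panel normal until the force rose.

Last checks:
- **Press:** the force change was about 4.3 N, directed along the panel normal. Travel since first contact was about 4 mm (±0.4), so the nose is about half-way in.
- **Squareness:** the tool is within 0.1° of the panel normal I measured.
- **Position:** the last picture shows the foot inside the ring, but 2–3 mm off centre, with about 3 mm to spare. First contact came 1–2 mm lower than I expected, so either my panel height or the probe's height in the jaws was slightly off. I did not re-centre it.
- **Stillness:** the arm was still at hand-in.
- **Torch:** the picture comparison shows the torch unchanged in its dock.
- **Oil bottle and sleeve:** the same comparison could not confirm these. It showed large differences, which I put down to the arm standing in front of them in that view. The arm's planned path stayed clear of both.

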